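# Stack the repair trays in teardown order

## Robot

A 6-joint arm with a two-finger parallel gripper is mounted at the origin on the work surface. World frame = base frame: x ahead of the robot, y to its left, z up, the work surface at z = 0. Lengths are in m, angles in rad, forces in N, time in s.
With the tool pointing down it reaches from about 0.4 to 0.825 m from the base axis. Payload 7 kg.
Tool frame: the origin (TCP) lies midway between the tips of the shut fingers; the grasp point (between the pads) lies 19 mm behind it; z points along the fingers, y is the direction in which the jaws open and shut (so a half turn about z gives the same grasp; the last joint's range is limited). The gripper opens to 88 mm and grips with 3 to 60 N. Pads are 19 mm wide; open, the fingers measure 130 mm over their backs; the gripper's body (78 mm by 193 mm) begins 47 mm behind the grasp point.
Start: joints at [1.608, 0.359, 0.012, 0, -1.224, -0.288], TCP at [0.168, 0.654, 0.227] pointing down, gripper open.
Joint ranges: [-3.07, 3.07], [-1.43, 2.12], [-1.02, 1.25], [-3.03, 1.67], [-3.05, -0], [-3.03, 3.03]. Speed limits (rad/s): [2.39, 2.39, 3.01, 3.14, 3.14, 3.14].

## Interface

Orientations are given as [roll, pitch, yaw] about the fixed x, y, z axes, in that order (R = Rz(yaw) Ry(pitch) Rx(roll)).
In Python, from station import get_state, grab_frame, camera_info, job_done gives the robot as it stands. The module is installed in compiled form; this text tells all that it offers.
- The arm moves only by the shell command python3 -m inch 'ROWS' [FORCE]. ROWS is JSON, a list that holds one entry, the list of rows, each a list of 7 numbers: the shift along the tool's x, y, z normalised to -1 to 1, where 1 is 50 cm, then the turn, a rotation vector about the tool's x, y, z normalised to -1 to 1, where 1 is 180 degrees, then the closure, from 0 (fully open) to 1 (shut). A call has 1 to 20 rows; each row shifts and turns the commanded pose from where the row before left it, along the tool's axes as they then stand; what a row does not reach is not made up. A row lasts 1/10 s, in which the tool goes at most 50 mm and 8.59 degrees, less where a joint would pass 70% of its speed; a pose out of reach is approached as far as the arm can. A call with a number of a shift or a turn outside -1 to 1 is refused whole. A call with a gripper value outside its range is refused whole. The fingers move at their own pace and stop on an object; FORCE is the grip in N (left out, the last holds). Time passes only in rows, so rows that do not move let the fingers close. It gives the time, the measured TCP pose, the force and the opening at its end, in the units of the state.
- get_state(): the state, without advancing time (a new reading comes with each control period).
- grab_frame(name): name is "side" or "top" or "wrist"; returns the picture (480x640x3 uint8, blue, green, red); there is no depth.
- camera_info(name): a dict with "vertical_fov" (degrees; the focal length in pixels is half the picture's height over the tangent of half this angle, whatever the lens; pixels are square), "cx", "cy" (the principal point, pixels), "k1" (the pictures are not rectified: a ray, as slopes to the right and down, at radius r is drawn at 1 + k1 r^2 times it, then the intrinsics apply), "R" (3x3) and "t" (3): a world point X has camera coordinates R X + t. Camera axes: x right, y down, z forward; pixel columns grow to the right and rows downward; lengths in m; the calibration is good to about 2 mm. A picture is of the moment at which its call begins: read the wrist's pose just before it. camera_info takes no time and is no camera call; for the wrist camera it gives the pose at the moment of the call.
- job_done(): hands the job in, once; it reports no verdict.
The state is a dict: "t": time; "q": joint angles; "qd": joint speeds; "joint_efforts": joint torques, N m; "eef_pos": TCP position; "ee_rot": TCP orientation; "force": force on the tool from outside, world axes, zero at the start; "moment": the same for the moment, N m; "width": finger opening in m.
Only numpy, scipy, OpenCV 4.12 (cv2) and the standard library are available. Lean on these libraries where they do the work, as an engineer would, in place of code of your own. Each camera call takes 0.05 s, during which the arm holds its last target.

## Task

Stack the phone's parts trays in the dock in the order it came apart: first the four-compartment screw tray in the dock itself, then the two-compartment tray on it, then the undivided tray with the circuit board, and last the lid on top, each lined up and nested fully down in the one below. Set them down rather than dropping them, keep the trays level so that nothing spills, and leave the solder reel, screwdriver and bottle where they are.

Things in the scene. Friction and masses are not known exactly. Their poses are not given: they have to be found in the camera images.
- tray_four: Aluminium open-top tray, 92 (x) x 56 (y) x 26 mm high, walls upright, 2.5 thick; 120 g. Foot below 76 x 40 x 4 high drops into the tray beneath with 5 mm play each way; nested pitch 22. Origin: centre of foot's underside, z up. Half a turn fits alike. Starts on the mat. This one: cross of low dividers, tops 7.5 below the rim, FOUR compartments with small dark screws stuck down.
- tray_two: Aluminium open-top tray, 92 (x) x 56 (y) x 26 mm high, walls upright, 2.5 thick; 120 g. Foot below 76 x 40 x 4 high drops into the tray beneath with 5 mm play each way; nested pitch 22. Origin: centre of foot's underside, z up. Half a turn fits alike. Starts on the mat. This one: one low divider across mid-length, top 7.5 below the rim, TWO compartments: black battery; camera and speaker.
- tray_open: Aluminium open-top tray, 92 (x) x 56 (y) x 26 mm high, walls upright, 2.5 thick; 120 g. Foot below 76 x 40 x 4 high drops into the tray beneath with 5 mm play each way; nested pitch 22. Origin: centre of foot's underside, z up. Half a turn fits alike. Starts on the mat. This one: no divider, a single compartment with a green circuit board on its floor.
- lid: Flat aluminium tray lid 92 (x) x 56 (y) mm, plate 4 thick over a 76 x 40 x 4 foot; black upright grip bar mid-top, 44 along x, 16 thick along y, from 8 to 34 mm above the underside; 110 g. The foot drops into a tray top like a tray's (lid origin 22 above tray origin). Origin: centre of foot's underside, z up. Starts on the mat, grip up.
- dock: Fixed stacking dock on the mat: plywood plate 114 (x) x 78 (y) x 5 mm with four dark corner angles to 17 mm above its underside. Pocket between them 102 x 66 (5 mm play round a tray); middle 70 of each long side open. A tray stands in it with its underside 5 mm above the dock's origin, long side along x. Origin: centre of plate's underside, z up.
- reel: bystander: a small reel of solder lying flat, 62 mm across, 32 mm high, silver between two grey flanges, 250 g, loose among the trays. Origin: centre of its underside.
- driver: bystander: a small precision screwdriver with black handle lying on the mat, 150 mm long, along its x. Origin: below its middle, at mat level.
- flux: bystander: a small whitish see-through bottle with a white cap, 38 mm across and 75 mm high, standing on the mat. Origin: centre of its underside.
Mind the look-alikes: they are no part of the job. Leave any orange look-alike of the tray_four alone. Leave any purple look-alike of the lid alone.

How it is judged:
On the way, in this order (a step that is already met when the one before it is completed fails the run):
1. the four-compartment tray is nested in the dock and let go (horizontal distance between tray_four and dock below 0.009 m and z of tray_four in the frame of dock between 0.0035 and 0.0065 m and angle between the x axis of tray_four and the x axis of dock, either way round below 0.18 rad and angle between tray_four's own z axis and vertical below 0.05 rad and contact force between the fingers and tray_four below 0.2 N and linear speed of tray_four below 0.02 m/s), for 0.2 s.
2. the two-compartment tray is nested in the four-compartment tray and let go, with all below still in place (horizontal distance between tray_four and dock below 0.009 m and z of tray_four in the frame of dock between 0.0035 and 0.0065 m and angle between the x axis of tray_four and the x axis of dock, either way round below 0.18 rad and angle between each of tray_four, tray_two's own z axis and vertical below 0.05 rad and horizontal distance between tray_two and tray_four below 0.009 m and z of tray_two in the frame of tray_four between 0.0203 and 0.0237 m and angle between the x axis of tray_two and the x axis of tray_four, either way round below 0.18 rad and contact force between the fingers and tray_two below 0.2 N and linear speed of tray_two below 0.02 m/s), for 0.2 s.
3. the undivided tray is nested in the two-compartment tray and let go, with all below still in place (horizontal distance between tray_four and dock below 0.009 m and z of tray_four in the frame of dock between 0.0035 and 0.0065 m and angle between the x axis of tray_four and the x axis of dock, either way round below 0.18 rad and angle between each of tray_four, tray_two, tray_open's own z axis and vertical below 0.05 rad and horizontal distance between tray_two and tray_four below 0.009 m and z of tray_two in the frame of tray_four between 0.0203 and 0.0237 m and angle between the x axis of tray_two and the x axis of tray_four, either way round below 0.18 rad and horizontal distance between tray_open and tray_two below 0.009 m and z of tray_open in the frame of tray_two between 0.0203 and 0.0237 m and angle between the x axis of tray_open and the x axis of tray_two, either way round below 0.18 rad and contact force between the fingers and tray_open below 0.2 N and linear speed of tray_open below 0.02 m/s), for 0.2 s.
4. the lid is nested in the undivided tray and let go, with all below still in place (horizontal distance between tray_four and dock below 0.009 m and z of tray_four in the frame of dock between 0.0035 and 0.0065 m and angle between the x axis of tray_four and the x axis of dock, either way round below 0.18 rad and angle between each of tray_four, tray_two, tray_open, lid's own z axis and vertical below 0.05 rad and horizontal distance between tray_two and tray_four below 0.009 m and z of tray_two in the frame of tray_four between 0.0203 and 0.0237 m and angle between the x axis of tray_two and the x axis of tray_four, either way round below 0.18 rad and horizontal distance between tray_open and tray_two below 0.009 m and z of tray_open in the frame of tray_two between 0.0203 and 0.0237 m and angle between the x axis of tray_open and the x axis of tray_two, either way round below 0.18 rad and horizontal distance between lid and tray_open below 0.009 m and z of lid in the frame of tray_open between 0.0203 and 0.0237 m and angle between the x axis of lid and the x axis of tray_open, either way round below 0.18 rad and contact force between the fingers and lid below 0.2 N and linear speed of lid below 0.02 m/s), for 0.2 s.
At the end, for the whole second after the job is handed in: From the dock up: four-compartment tray, two-compartment tray, undivided tray, lid; each centred within 9 mm on the one below, nested down to 5 mm (dock) or 22 mm (others) above its origin within 1.5 mm, lined up within 0.18 rad either way round, level within 0.05 rad, at rest and let go (all of step 4 and contact force between the fingers and tray_four below 0.2 N and linear speed of each of tray_four, tray_two, tray_open below 0.02 m/s and angular speed of each of tray_four, tray_two, tray_open, lid below 0.2 rad/s and contact force between the fingers and tray_two below 0.2 N and contact force between the fingers and tray_open below 0.2 N); the robot touches nothing.
It fails at once if a tray is tipped by more than 35 degrees (angle between any of tray_four, tray_two, tray_open's own z axis and vertical above 0.61 rad).
It fails at once if the solder reel, screwdriver or bottle is moved by more than 20 mm (distance of any of reel, driver, flux from where it was at the start of the episode above 0.02 m).
It fails at once if a tray or the lid is dropped: falls free of the fingers at over 0.5 m/s (more than about 13 mm) ((linear speed of tray_four above 0.5 m/s and contact force between the fingers and tray_four below 0.2 N) or (linear speed of tray_two above 0.5 m/s and contact force between the fingers and tray_two below 0.2 N) or (linear speed of tray_open above 0.5 m/s and contact force between the fingers and tray_open below 0.2 N) or (linear speed of lid above 0.5 m/s and contact force between the fingers and lid below 0.2 N)).
It also fails if it takes over 120 s, if anything falls off the work surface, if the arm or the gripper's body presses on something with over 40 N, if the wrist force passes 120 N, or if a joint passes its speed limit or range.

## Working session

There is one attempt and no reset: what is moved stays moved. The work goes in short steps, Python scripts to look and compute and a shell command to move; the robot and the scene stay as the last step left them, time stands still between calls to the robot, and variables do not carry over. Pictures are saved under pics/ and viewed, and the job is handed in when it is done.

```bash
mkdir -p pics; cat > h.py <<'E'
import numpy as np, cv2
from station import get_state, grab_frame, camera_info
def ray(ci,u,v):
    f=240/np.tan(np.radians(ci['vertical_fov'])/2)
    x,y=(u-ci['cx'])/f,(v-ci['cy'])/f
    K=np.array([[f,0,ci['cx']],[0,f,ci['cy']],[0,0,1.]])
    p=cv2.undistortPoints(np.array([[[u,v]]],float),K,np.array([ci['k1'],0,0,0,0.]))[0,0]
    R=np.array(ci['R']);t=np.array(ci['t'])
    return -R.T@t, R.T@np.array([p[0],p[1],1])
def onz(ci,u,v,z):
    o,d=ray(ci,u,v); return o+d*(z-o[2])/d[2]
def proj(ci,X):
    f=240/np.tan(np.radians(ci['vertical_fov'])/2)
    c=np.array(ci['R'])@np.array(X,float)+np.array(ci['t']); x,y=c[:2]/c[2]
    k=1+ci['k1']*(x*x+y*y); return np.array([ci['cx']+f*x*k,ci['cy']+f*y*k])
E
python3 - <<'E'
from h import *
for n in ['side','top','wrist']:
    ci=camera_info(n); print(n,{k:(np.round(v,3).tolist()) for k,v in ci.items() if not isinstance(v,str)})
    cv2.imwrite(f'pics/a_{n}.png',grab_frame(n))
print(get_state())
E
```

```text
side {'vertical_fov': 44.698, 'cx': 316.762, 'cy': 232.601, 'k1': -0.192, 'R': [[-0.995, -0.102, 0.018], [-0.087, 0.722, -0.686], [0.057, -0.684, -0.727]], 't': [0.481, 0.137, 1.265]}
top {'vertical_fov': 48.551, 'cx': 320.674, 'cy': 230.003, 'k1': 0.051, 'R': [[0.006, -1.0, -0.01], [-0.992, -0.005, -0.123], [0.123, 0.011, -0.992]], 't': [-0.08, 0.499, 1.583]}
wrist {'vertical_fov': 64.495, 'cx': 318.942, 'cy': 236.428, 'k1': -0.067, 'R': [[-0.248, -0.969, 0.003], [-0.926, 0.238, 0.294], [-0.286, 0.071, -0.956]], 't': [0.674, -0.037, 0.391]}
{'t': 0.15, 'q': array([ 1.60809491e+00,  3.59230050e-01,  1.12692678e-02, -2.71953000e-04,
       -1.22409322e+00, -2.88098345e-01]), 'qd': array([ 0.00095001, -0.00210312,  0.00210507, -0.00024878, -0.00130807,
       -0.00060752]), 'joint_efforts': array([-1.61129887e-03, -5.83277893e+01,  2.93289721e+01,  7.00109214e+00,
        8.70325399e-03, -1.05131746e-04]), 'eef_pos': array([0.16745017, 0.65351656, 0.22582979]), 'ee_rot': array([ 3.14031416e+00, -1.12228269e-04, -2.50892257e-01]), 'force': array([-0.62047542, -0.21419034, -0.41678913]), 'moment': array([ 0.02737771, -0.02353007, -0.01943236]), 'width': 0.08766724410107915}
```

View pics/a_top.png

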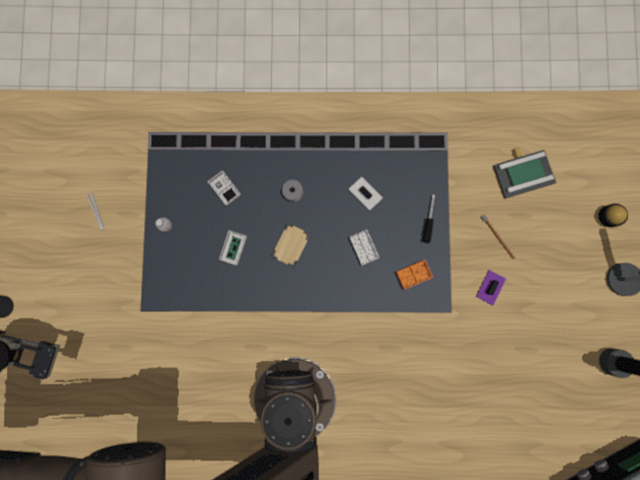

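View pics/a_side.png

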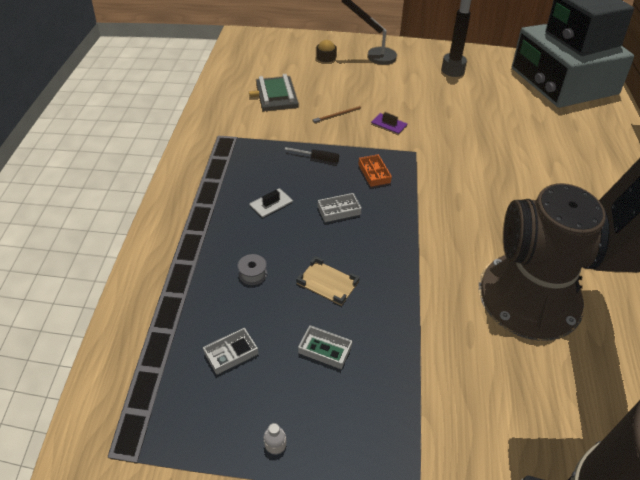

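View pics/a_wrist.png

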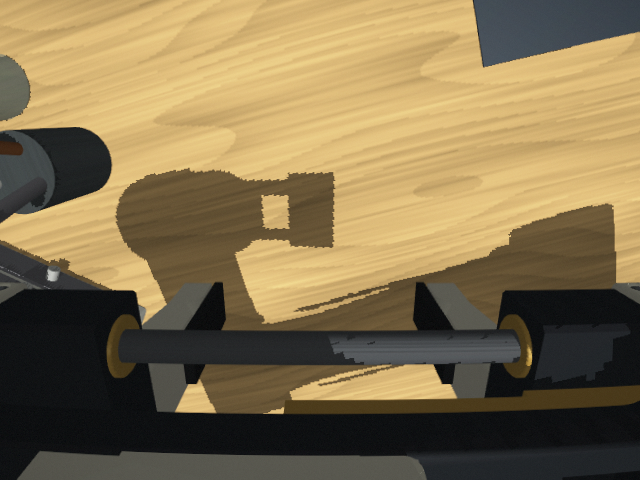

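```bash
cat >> h.py <<'E'
def blobs(img,mask,ci,z,amin=150):
    out=[]
    cs,_=cv2.findContours(mask,cv2.RETR_EXTERNAL,cv2.CHAIN_APPROX_NONE)
    for c in cs:
        if cv2.contourArea(c)<amin: continue
        P=np.array([onz(ci,*p[0],z)[:2] for p in c])
        r=cv2.minAreaRect((P*1000).astype(np.float32))
        b=cv2.boxPoints(r); e=b[1]-b[0]; g=b[2]-b[1]
        l=e if np.hypot(*e)>np.hypot(*g) else g
        out.append((c.mean(0)[0].round(),np.array(r[0]).round(1),np.round(sorted(r[1]),1),round(float(np.arctan(l[1]/l[0])),3)))
    return out
E
python3 - <<'E'
from h import *
ci=camera_info('top'); im=cv2.imread('pics/a_top.png'); hsv=cv2.cvtColor(im,cv2.COLOR_BGR2HSV)
H,S,V=cv2.split(hsv)
roi=np.zeros_like(V); roi[152:308,150:445]=255
m1=((S<60)&(V>110)).astype(np.uint8)*255&roi
m1=cv2.morphologyEx(m1,cv2.MORPH_CLOSE,np.ones((3,3),np.uint8))
print('grey z.026');[print(b) for b in blobs(im,m1,ci,.026)]
print('grey z.008');[print(b) for b in blobs(im,m1,ci,.008)]
m2=((S>60)&(H<30)&(V>100)).astype(np.uint8)*255&roi
print('wood z.005');[print(b) for b in blobs(im,m2,ci,.005)]
m3=((V>10)*0+((H>40)&(H<90)&(S>90)&(V>40))).astype(np.uint8)*255&roi
w=camera_info('wrist');R=np.array(w['R']);print('wristcam pos',-R.T@w['t'])
cv2.imwrite('pics/m.png',cv2.resize(im[140:320,140:450],None,fx=2.5,fy=2.5,interpolation=cv2.INTER_CUBIC))
E
```

```text
grey z.026
(array([232., 247.]), array([445.6, 189.9]), array([59.2, 94.9]), -0.285)
(array([364., 247.]), array([ 449.4, -208.7]), array([59.9, 97.2]), 0.41)
(array([292., 190.]), array([623.3,  11.9]), array([55.4, 56.2]), 0.005)
(array([365., 193.]), array([ 614.6, -212.1]), array([57. , 95.5]), 0.776)
(array([224., 187.]), array([630.4, 221.7]), array([58.4, 95.8]), 0.662)
grey z.008
(array([232., 247.]), array([447.2, 193.1]), array([59.8, 96. ]), -0.285)
(array([364., 247.]), array([ 451., -210.]), array([60.5, 98.3]), 0.41)
(array([292., 190.]), array([626.9,  13.1]), array([56. , 56.8]), 0.005)
(array([365., 193.]), array([ 618.1, -213.4]), array([57.7, 96.6]), 0.776)
(array([224., 187.]), array([634.1, 225.2]), array([59. , 96.9]), 0.662)
wood z.005
(array([414., 274.]), array([ 368.9, -362.1]), array([62. , 98.5]), -1.167)
(array([291., 245.]), array([456.5,  15.3]), array([ 80. , 115.5]), -0.448)
wristcam pos [0.24496647 0.63361118 0.38278655]
```

View pics/m.png

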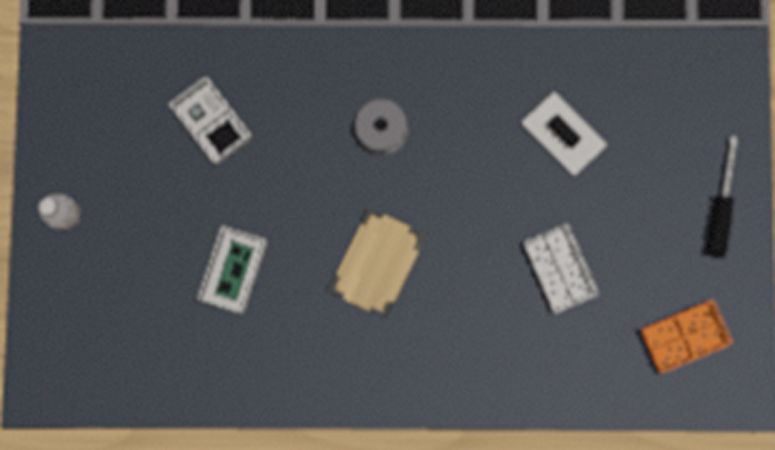

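```bash
cat >> h.py <<'E'
from scipy.spatial.transform import Rotation as Ro
def go(x,y,z,yaw=None,cur=None):
    """translate first (fixed orientation), then turn; prints totals in move units"""
    s=get_state(); p=np.array(s['eef_pos']); R=Ro.from_euler('xyz',s['ee_rot'])
    d=R.inv().apply(np.array([x,y,z])-p)
    print('shift mm',np.round(d*1000,1),'| units',np.round(d/.5,4),'rows>=',np.ceil(np.linalg.norm(d)/.05))
    if yaw is not None:
        w=(R.inv()*Ro.from_euler('xyz',[np.pi,0,yaw])).as_rotvec()
        print('turn deg',np.round(np.degrees(w),2),'units',np.round(w/np.pi,4),'rows>=',np.ceil(np.degrees(np.linalg.norm(w))/8.5))
E
python3 -c "
from h import *
go(.5,.2,.226)"
```

```text
shift mm [4.347e+02 3.568e+02 3.000e-01] | units [8.695e-01 7.135e-01 7.000e-04] rows>= 12.0
```

```bash
python3 -m inch '[[[0.062,0.051,0,0,0,0,0],[0.062,0.051,0,0,0,0,0],[0.062,0.051,0,0,0,0,0],[0.062,0.051,0,0,0,0,0],[0.062,0.051,0,0,0,0,0],[0.062,0.051,0,0,0,0,0],[0.062,0.051,0,0,0,0,0],[0.062,0.051,0,0,0,0,0],[0.062,0.051,0,0,0,0,0],[0.062,0.051,0,0,0,0,0],[0.062,0.051,0,0,0,0,0],[0.062,0.051,0,0,0,0,0],[0.062,0.051,0,0,0,0,0],[0.062,0.051,0,0,0,0,0]]]'
python3 -c "
from h import *
print(get_state()['q']);go(.456,.015,.226,-.448)"
```

```text
t: 1.55
eef_pos: [0.5, 0.1988, 0.2266]
ee_rot: [-3.141, 0.0, -0.251]
force: [0.4, 0.3, 0.1]
width: 0.0876
[ 7.42866743e-01  1.33341139e-01 -2.89894874e-01 -9.62426167e-05
 -1.14747767e+00  5.77260560e-01]
shift mm [  3.  188.9   0.6] | units [0.006  0.3779 0.0011] rows>= 4.0
turn deg [-1.00e-02  0.00e+00  1.13e+01] units [-0.      0.      0.0628] rows>= 2.0
```

```bash
python3 -m inch '[[[0.001,0.063,0,0,0,0,0],[0.001,0.063,0,0,0,0,0],[0.001,0.063,0,0,0,0,0],[0.001,0.063,0,0,0,0,0],[0.001,0.063,0,0,0,0,0],[0.001,0.063,0,0,0,0,0],[0,0,0,0,0,0.02,0],[0,0,0,0,0,0.02,0],[0,0,0,0,0,0.02,0],[0,0,0,0,0,0,0],[0,0,0,0,0,0,0]]]'
python3 -c "
from h import *
cv2.imwrite('pics/b.png',grab_frame('wrist'))"
```

```text
t: 2.65
eef_pos: [0.4552, 0.0165, 0.2265]
ee_rot: [3.141, 0.0, -0.437]
force: [0.3, -0.7, 0.6]
width: 0.0878
```

View pics/b.png

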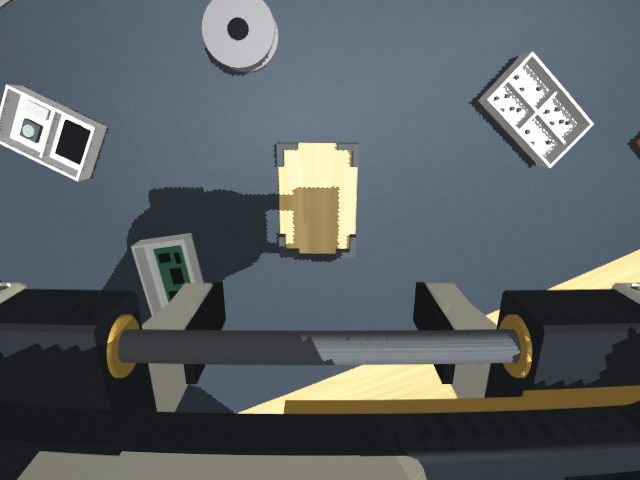

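```bash
python3 - <<'E'
from h import *
im=cv2.imread('pics/b.png');ci=camera_info('wrist')
H,S,V=cv2.split(cv2.cvtColor(im,cv2.COLOR_BGR2HSV))
m=((S>50)&(H>8)&(H<32)&(V>70)).astype(np.uint8)*255
roi=np.zeros_like(m);roi[120:270,250:380]=255;m&=roi
m=cv2.morphologyEx(m,cv2.MORPH_OPEN,np.ones((3,3),np.uint8))
for b in blobs(im,m,ci,.005): print('dock',b)
m=((S<50)&(V>90)).astype(np.uint8)*255
m[:40]=m[:40];roi[:]=0;roi[30:190,465:610]=255;
m&=roi;m=cv2.morphologyEx(m,cv2.MORPH_CLOSE,np.ones((5,5),np.uint8))
for b in blobs(im,m,ci,.026): print('four',b)
cv2.imwrite('pics/c.png',cv2.resize(im[120:280,240:400],None,fx=3.5,fy=3.5))
for z in (.015,.0):
  for dx,dy in ((57,39),(57,-39),(-57,-39),(-57,39)):
    a=-.448;p=np.array([.4565,.0153])+np.array([[np.cos(a),-np.sin(a)],[np.sin(a),np.cos(a)]])@[dx/1e3,dy/1e3]
    print(z,proj(ci,[*p,z]).round(1))
E
```

```text
dock (array([318., 191.]), array([457.7,  16.4]), array([ 78.7, 114.3]), -0.444)
four (array([482., 130.]), array([ 454.6, -151. ]), array([17.9, 18.4]), 0.555)
four (array([544.,  79.]), array([ 481.1, -215.3]), array([110.4, 150.3]), 0.345)
0.015 [278.3 143.1]
0.015 [360.7 144. ]
0.015 [356.1 257.1]
0.015 [280.5 256.4]
0.0 [279.9 142.2]
0.0 [359.1 143. ]
0.0 [354.8 252.3]
0.0 [281.8 251.6]
```

View pics/c.png

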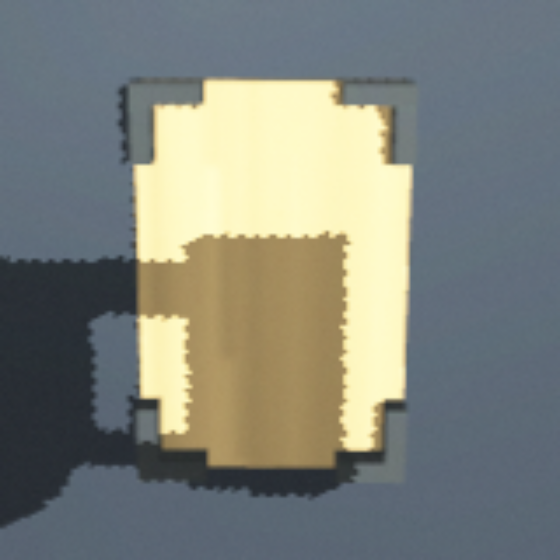

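```bash
python3 - <<'E'
from h import *
im=cv2.imread('pics/b.png');ci=camera_info('wrist')
H,S,V=cv2.split(cv2.cvtColor(im,cv2.COLOR_BGR2HSV))
print('mat',H[150,420],S[150,420],V[150,420],'tray',S[60,530],V[60,530])
go(.449,-.209,.2,.41)
E
```

```text
mat 106 48 127 tray 8 122
shift mm [ 89.9 206.9  26.5] | units [0.1798 0.4139 0.053 ] rows>= 5.0
turn deg [ 0.000e+00  1.000e-02 -4.856e+01] units [ 0.000e+00  1.000e-04 -2.698e-01] rows>= 6.0
```

```bash
python3 -m inch '[[[0.03,0.069,0.009,0,0,0,0],[0.03,0.069,0.009,0,0,0,0],[0.03,0.069,0.009,0,0,0,0],[0.03,0.069,0.009,0,0,0,0],[0.03,0.069,0.009,0,0,0,0],[0.03,0.069,0.009,0,0,0,0],[0,0,0,0,0,-0.034,0],[0,0,0,0,0,-0.034,0],[0,0,0,0,0,-0.034,0],[0,0,0,0,0,-0.034,0],[0,0,0,0,0,-0.034,0],[0,0,0,0,0,-0.034,0],[0,0,0,0,0,-0.034,0],[0,0,0,0,0,-0.032,0],[0,0,0,0,0,0,0],[0,0,0,0,0,0,0]]]'
python3 -c "
from h import *
cv2.imwrite('pics/d.png',grab_frame('wrist'))"
```

```text
t: 4.3
eef_pos: [0.4488, -0.2091, 0.1995]
ee_rot: [-3.142, 0.0, 0.407]
force: [-0.2, 0.3, 0.1]
width: 0.0876
```

View pics/d.png

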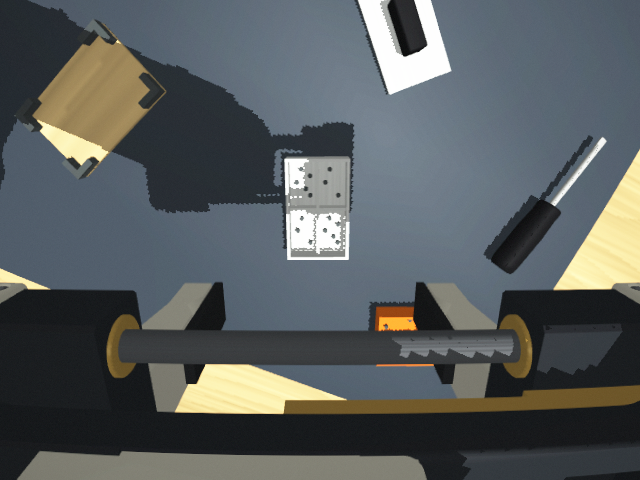

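```bash
cat >> h.py <<'E'
def tray(im,ci,x0,y0,x1,y1,z,smax=30,vmin=60):
    H,S,V=cv2.split(cv2.cvtColor(im,cv2.COLOR_BGR2HSV))
    m=((S<smax)&(V>vmin)).astype(np.uint8)*255
    roi=np.zeros_like(m);roi[y0:y1,x0:x1]=255;m&=roi
    m=cv2.morphologyEx(m,cv2.MORPH_CLOSE,np.ones((5,5),np.uint8))
    for b in blobs(im,m,ci,z,300): print(b)
    return m
E
python3 - <<'E'
from h import *
im=cv2.imread('pics/d.png');ci=camera_info('wrist')
m=tray(im,ci,265,140,375,275,.026); cv2.imwrite('pics/e.png',cv2.resize(np.hstack([cv2.cvtColor(m,cv2.COLOR_GRAY2BGR)[130:280,250:390],im[130:280,250:390]]),None,fx=2.8,fy=2.8))
for p in [(284,157),(350,157),(349,260),(287,260)]: print(onz(ci,*p,.026).round(4))
E
```

```text
(array([317., 207.]), array([ 451., -207.]), array([57.5, 94.1]), 0.41)
[ 0.4822 -0.1627  0.026 ]
[ 0.5045 -0.2146  0.026 ]
[ 0.4186 -0.253   0.026 ]
[ 0.3959 -0.2002  0.026 ]
```

View pics/e.png

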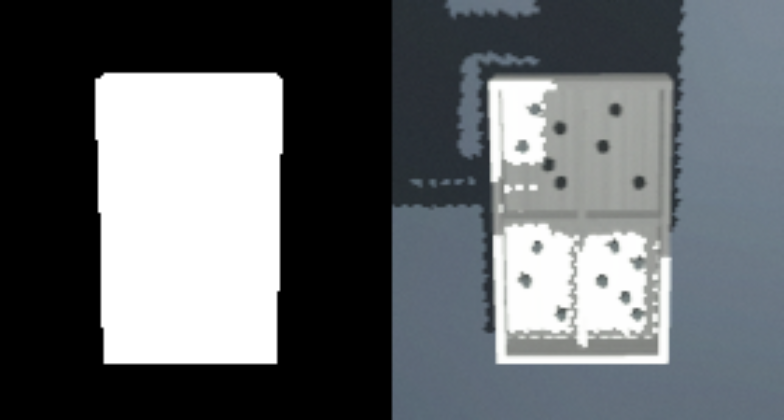

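```bash
python3 -c "
from h import *
go(.4505,-.207,.007,.41)"
```

```text
shift mm [  2.4  -1.2 192.5] | units [ 0.0048 -0.0025  0.385 ] rows>= 4.0
turn deg [-0.    0.01 -0.18] units [-0.     0.    -0.001] rows>= 1.0
```

```bash
python3 -m inch '[[[0.005,-0.0025,0.05,0,0,-0.001,0],[0,0,0.07,0,0,0,0],[0,0,0.07,0,0,0,0],[0,0,0.06,0,0,0,0],[0,0,0.05,0,0,0,0],[0,0,0.03,0,0,0,0],[0,0,0.03,0,0,0,0],[0,0,0.015,0,0,0,0],[0,0,0.01,0,0,0,0],[0,0,0,0,0,0,0],[0,0,0,0,0,0,0]]]'
python3 -m inch '[[[0,0,0,0,0,0,0.2],[0,0,0,0,0,0,0.3],[0,0,0,0,0,0,0.4],[0,0,0,0,0,0,0.5],[0,0,0,0,0,0,0.5],[0,0,0,0,0,0,0.5],[0,0,0,0,0,0,0.5],[0,0,0,0,0,0,0.5]]]' 20
```

```text
t: 5.45
eef_pos: [0.451, -0.2071, 0.0076]
ee_rot: [3.141, -0.001, 0.412]
force: [-0.5, 0.1, -0.0]
width: 0.0873
t: 6.25
eef_pos: [0.4506, -0.207, 0.0072]
ee_rot: [3.142, -0.0, 0.412]
force: [-0.8, 0.9, 3.2]
width: 0.0559
```

```bash
python3 -m inch '[[[0,0,-0.01,0,0,0,0.5],[0,0,-0.02,0,0,0,0.5],[0,0,-0.04,0,0,0,0.5],[0,0,-0.05,0,0,0,0.5],[0,0,-0.05,0,0,0,0.5],[0,0,-0.04,0,0,0,0.5],[0,0,-0.01,0,0,0,0.5],[0,0,0,0,0,0,0.5]]]'
python3 -c "
from h import *
go(.4577,.0164,.115,-.444)"
```

```text
t: 7.05
eef_pos: [0.4509, -0.207, 0.118]
ee_rot: [3.141, -0.002, 0.412]
force: [0.1, 0.2, -1.8]
width: 0.0557
shift mm [  95.6 -202.     3. ] | units [ 0.1913 -0.4039  0.006 ] rows>= 5.0
turn deg [-1.000e-02 -1.200e-01  4.904e+01] units [-0.     -0.0007  0.2725] rows>= 6.0
```

```bash
python3 -m inch '[[[0.012,-0.025,0,0,0,0,0.5],[0.024,-0.05,0,0,0,0,0.5],[0.024,-0.051,0,0,0,0,0.5],[0.024,-0.051,0,0,0,0,0.5],[0.024,-0.051,0,0,0,0,0.5],[0.024,-0.051,0,0,0,0,0.5],[0.024,-0.05,0,0,0,0,0.5],[0.024,-0.05,0,0,0,0,0.5],[0.011,-0.025,0,0,0,0,0.5]]]'
python3 -m inch '[[[0,0,0,0,0,0.015,0.5],[0,0,0,0,0,0.03,0.5],[0,0,0,0,0,0.03,0.5],[0,0,0,0,0,0.03,0.5],[0,0,0,0,0,0.03,0.5],[0,0,0,0,0,0.03,0.5],[0,0,0,0,0,0.03,0.5],[0,0,0,0,0,0.03,0.5],[0,0,0,0,0,0.03,0.5],[0,0,0,0,0,0.018,0.5],[0,0,0,0,0,0,0.5],[0,0,0,0,0,0,0.5]]]'
python3 -c "
from h import *
cv2.imwrite('pics/f.png',grab_frame('wrist'))
go(.4577,.0164,.0145,-.444)"
```

```text
t: 7.95
eef_pos: [0.4566, 0.0177, 0.116]
ee_rot: [-3.141, 0.002, 0.413]
force: [0.3, -0.6, -2.4]
width: 0.0557
t: 9.15
eef_pos: [0.4567, 0.016, 0.1165]
ee_rot: [3.141, 0.001, -0.444]
force: [-0.0, 0.2, -2.4]
width: 0.0559
shift mm [  0.7  -0.8 102.1] | units [ 0.0014 -0.0015  0.2042] rows>= 3.0
turn deg [ 0.04  0.04 -0.01] units [ 0.0002  0.0002 -0.0001] rows>= 1.0
```

View pics/f.png

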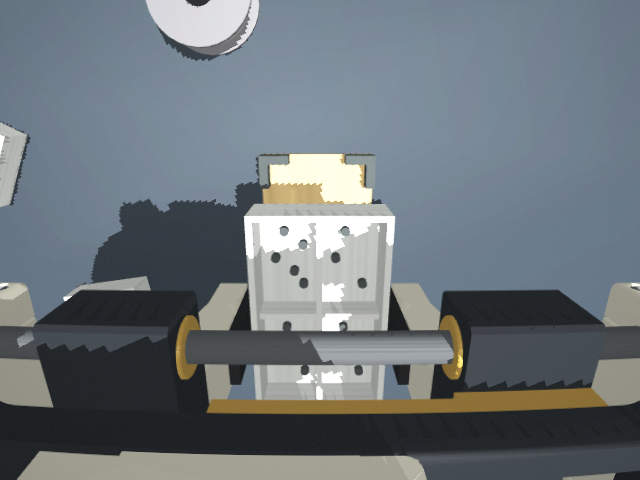

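```bash
python3 - <<'E'
from h import *
ci=camera_info('wrist');s=get_state();R=Ro.from_euler('xyz',s['ee_rot'])
for p in [(246,216),(393,216)]:
    X=onz(ci,*p,.1353); print((R.inv().apply(X-s['eef_pos'])*1e3).round(1))
E
python3 -m inch '[[[0.0015,-0.0015,0.02,0,0,0,0.5],[0,0,0.04,0,0,0,0.5],[0,0,0.04,0,0,0,0.5],[0,0,0.03,0,0,0,0.5],[0,0,0.03,0,0,0,0.5],[0,0,0.02,0,0,0,0.5],[0,0,0.01,0,0,0,0.5],[0,0,0.006,0,0,0,0.5],[0,0,0.004,0,0,0,0.5],[0,0,0,0,0,0,0.5],[0,0,0,0,0,0,0.5],[0,0,0,0,0,0,0.5]]]'
```

```text
[ 45.6 -27.  -18.8]
[ 45.5  28.1 -18.7]
t: 10.4
eef_pos: [0.4585, 0.0168, 0.0175]
ee_rot: [-3.141, -0.001, -0.445]
force: [-0.4, 0.0, -1.2]
width: 0.056
```

```bash
python3 -m inch '[[[0,0,0.003,0,0,0,0.5],[0,0,0.003,0,0,0,0.5],[0,0,0.002,0,0,0,0.5],[0,0,0.001,0,0,0,0.5],[0,0,0,0,0,0,0.5],[0,0,0,0,0,0,0.5],[0,0,0,0,0,0,0.5]]]'
```

```text
t: 11.1
eef_pos: [0.4582, 0.0167, 0.0126]
ee_rot: [-3.142, -0.0, -0.446]
force: [0.7, -0.2, -1.4]
width: 0.0555
```

```bash
python3 -m inch '[[[0,0,0.001,0,0,0,0.5],[0,0,0,0,0,0,0.5],[0,0,0,0,0,0,0.5],[0,0,0,0,0,0,0.5]]]'; python3 -m inch '[[[0,0,0,0,0,0,0.38],[0,0,0,0,0,0,0.36],[0,0,0,0,0,0,0.34],[0,0,0,0,0,0,0.32],[0,0,0,0,0,0,0.2],[0,0,0,0,0,0,0],[0,0,0,0,0,0,0],[0,0,0,0,0,0,0],[0,0,0,0,0,0,0],[0,0,0,0,0,0,0]]]'
```

```text
t: 11.5
eef_pos: [0.4583, 0.0167, 0.0122]
ee_rot: [-3.141, -0.0, -0.446]
force: [-0.6, -0.2, 1.7]
width: 0.0557
t: 12.5
eef_pos: [0.4582, 0.0167, 0.0121]
ee_rot: [-3.142, -0.0, -0.446]
force: [0.2, -0.2, 0.2]
width: 0.0875
```

```bash
python3 -m inch '[[[0,0,-0.01,0,0,0,0],[0,0,-0.04,0,0,0,0],[0,0,-0.07,0,0,0,0],[0,0,-0.08,0,0,0,0],[0,0,-0.08,0,0,0,0],[0,0,-0.07,0,0,0,0],[0,0,-0.03,0,0,0,0],[0,0,0,0,0,0,0],[0,0,0,0,0,0,0]]]'
python3 - <<'E'
from h import *
ci=camera_info('wrist');im=grab_frame('wrist');cv2.imwrite('pics/g.png',im)
m=tray(im,ci,270,130,370,275,.031)
go(.631,.223,.2,.662)
print(get_state()['q'])
E
```

```text
t: 13.4
eef_pos: [0.4578, 0.0167, 0.2021]
ee_rot: [-3.141, -0.0, -0.446]
force: [-0.2, 0.9, -1.0]
width: 0.0874
(array([311., 208.]), array([461.2,  15.1]), array([ 75.1, 110.6]), -0.445)
shift mm [  67.5 -261.1    1.2] | units [ 0.135  -0.5222  0.0024] rows>= 6.0
turn deg [-0.000e+00  6.000e-02 -6.347e+01] units [-0.000e+00  3.000e-04 -3.526e-01] rows>= 8.0
[ 4.68070725e-01  1.41607905e-02 -4.82306379e-01 -4.34547942e-04
 -1.07524594e+00  6.57123982e-01]
```

View pics/g.png

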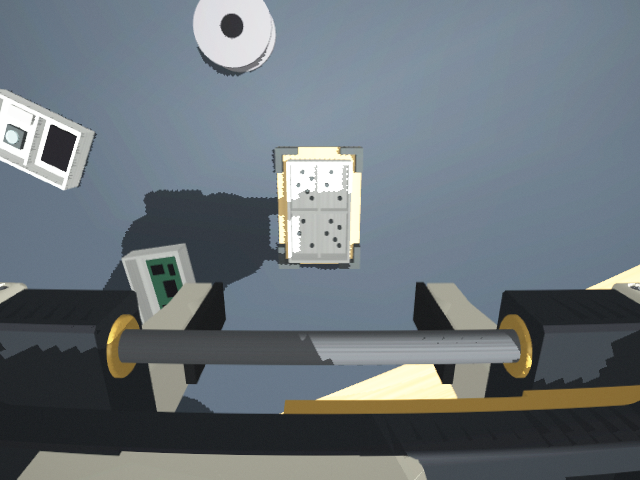

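```bash
python3 - <<'E'
from h import *
ci=camera_info('wrist')
P=[onz(ci,*p,.031)[:2] for p in [(285,159),(355,158),(352,262),(288,262)]];print(np.round(P,4),np.mean(P,0))
E
python3 -m inch '[[[0.016,-0.06,0,0,0,0,0],[0.017,-0.066,0,0,0,0,0],[0.017,-0.066,0,0,0,0,0],[0.017,-0.066,0,0,0,0,0],[0.017,-0.066,0,0,0,0,0],[0.017,-0.066,0,0,0,0,0],[0.017,-0.066,0,0,0,0,0],[0.017,-0.066,0,0,0,0,0]]]'
python3 -m inch '[[[0,0,0,0,0,-0.032,0],[0,0,0,0,0,-0.032,0],[0,0,0,0,0,-0.032,0],[0,0,0,0,0,-0.032,0],[0,0,0,0,0,-0.032,0],[0,0,0,0,0,-0.032,0],[0,0,0,0,0,-0.032,0],[0,0,0,0,0,-0.032,0],[0,0,0,0,0,-0.032,0],[0,0,0,0,0,-0.032,0],[0,0,0,0,0,-0.032,0],[0,0,0,0,0,0,0],[0,0,0,0,0,0,0]]]'
python3 - <<'E'
from h import *
ci=camera_info('wrist');im=grab_frame('wrist');cv2.imwrite('pics/i.png',im)
m=tray(im,ci,265,130,380,280,.026)
go(.631,.223,.007,.662)
E
```

```text
[[ 0.5129  0.0213]
 [ 0.488  -0.0327]
 [ 0.403   0.0081]
 [ 0.4284  0.0612]] [0.45810853 0.01447298]
t: 14.25
eef_pos: [0.6317, 0.2238, 0.1998]
ee_rot: [3.139, 0.002, -0.446]
force: [-1.6, 0.5, 0.9]
width: 0.0878
t: 15.55
eef_pos: [0.6312, 0.2229, 0.2007]
ee_rot: [-3.141, 0.002, 0.657]
force: [-0.6, 0.2, 0.3]
width: 0.0878
(array([319., 209.]), array([632.2, 223.3]), array([57.5, 94.7]), 0.663)
shift mm [ 1.00e-01 -2.00e-01  1.94e+02] | units [ 3.00e-04 -4.00e-04  3.88e-01] rows>= 4.0
turn deg [-0.01  0.1  -0.26] units [-0.0001  0.0005 -0.0015] rows>= 1.0
```

View pics/i.png

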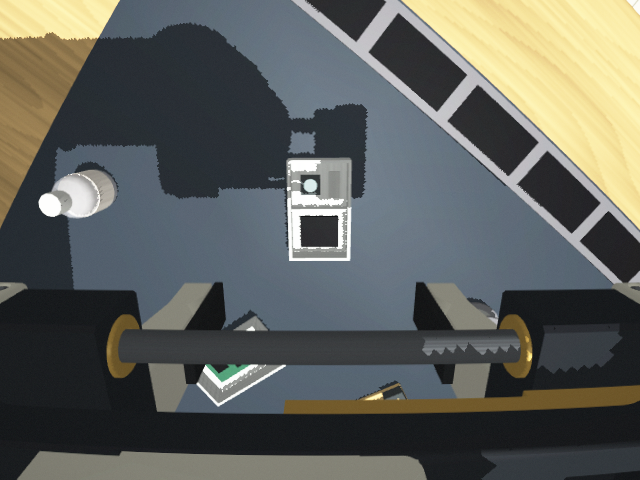

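```bash
python3 -m inch '[[[0.0015,0.001,0.05,0,0,-0.0015,0],[0,0,0.07,0,0,0,0],[0,0,0.07,0,0,0,0],[0,0,0.06,0,0,0,0],[0,0,0.05,0,0,0,0],[0,0,0.03,0,0,0,0],[0,0,0.03,0,0,0,0],[0,0,0.018,0,0,0,0],[0,0,0.01,0,0,0,0],[0,0,0,0,0,0,0],[0,0,0,0,0,0,0]]]'
python3 -m inch '[[[0,0,0,0,0,0,0.2],[0,0,0,0,0,0,0.3],[0,0,0,0,0,0,0.4],[0,0,0,0,0,0,0.5],[0,0,0,0,0,0,0.5],[0,0,0,0,0,0,0.5],[0,0,0,0,0,0,0.5],[0,0,0,0,0,0,0.5]]]' 20
```

```text
t: 16.7
eef_pos: [0.633, 0.2235, 0.0089]
ee_rot: [3.141, -0.001, 0.665]
force: [-0.4, 0.4, -0.1]
width: 0.0873
t: 17.5
eef_pos: [0.6325, 0.2232, 0.0082]
ee_rot: [3.142, -0.0, 0.665]
force: [-1.4, -0.2, 3.8]
width: 0.0557
```

```bash
python3 -m inch '[[[0,0,-0.01,0,0,0,0.5],[0,0,-0.02,0,0,0,0.5],[0,0,-0.04,0,0,0,0.5],[0,0,-0.05,0,0,0,0.5],[0,0,-0.05,0,0,0,0.5],[0,0,-0.05,0,0,0,0.5],[0,0,-0.025,0,0,0,0.5],[0,0,0,0,0,0,0.5]]]'
python3 -c "
from h import *
go(.4582,.0167,.13,-.446)"
```

```text
t: 18.3
eef_pos: [0.6335, 0.2238, 0.1331]
ee_rot: [3.141, -0.004, 0.665]
force: [0.8, 0.7, -1.3]
width: 0.0558
shift mm [-265.8   54.7    2. ] | units [-0.5316  0.1095  0.0041] rows>= 6.0
turn deg [-0.11 -0.23 63.67] units [-0.0006 -0.0013  0.3537] rows>= 8.0
```

```bash
python3 -m inch '[[[-0.03,0.006,0,0,0,0,0.5],[-0.059,0.012,0,0,0,0,0.5],[-0.059,0.012,0,0,0,0,0.5],[-0.059,0.012,0,0,0,0,0.5],[-0.059,0.012,0,0,0,0,0.5],[-0.059,0.012,0,0,0,0,0.5],[-0.059,0.012,0,0,0,0,0.5],[-0.059,0.012,0,0,0,0,0.5],[-0.059,0.012,0,0,0,0,0.5],[-0.029,0.007,0,0,0,0,0.5]]]'
python3 -m inch '[[[0,0,0,0,0,0.015,0.5],[0,0,0,0,0,0.03,0.5],[0,0,0,0,0,0.03,0.5],[0,0,0,0,0,0.03,0.5],[0,0,0,0,0,0.03,0.5],[0,0,0,0,0,0.03,0.5],[0,0,0,0,0,0.03,0.5],[0,0,0,0,0,0.03,0.5],[0,0,0,0,0,0.03,0.5],[0,0,0,0,0,0.03,0.5],[0,0,0,0,0,0.03,0.5],[0,0,0,0,0,0.03,0.5],[0,0,0,0,0,0.0085,0.5],[0,0,0,0,0,0,0.5],[0,0,0,0,0,0,0.5]]]'
python3 -c "
from h import *
cv2.imwrite('pics/j.png',grab_frame('wrist'))
go(.4582,.0167,.0352,-.446)"
```

```text
t: 19.3
eef_pos: [0.4545, 0.0147, 0.1294]
ee_rot: [-3.14, 0.002, 0.664]
force: [-0.3, -0.2, -0.2]
width: 0.0558
t: 20.8
eef_pos: [0.4571, 0.0165, 0.1303]
ee_rot: [3.141, 0.0, -0.443]
force: [0.8, 0.4, -1.0]
width: 0.0561
shift mm [ 0.9 -0.7 95.2] | units [ 0.0018 -0.0013  0.1903] rows>= 2.0
turn deg [0.01 0.01 0.12] units [0.0001 0.0001 0.0007] rows>= 1.0
```

View pics/j.png

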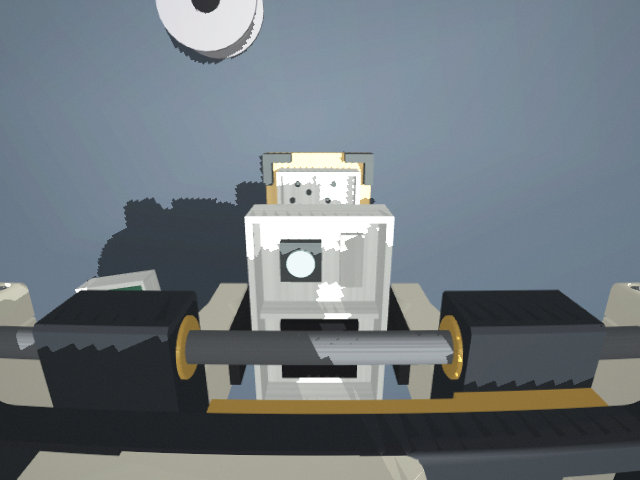

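```bash
python3 -m inch '[[[0.0018,-0.001,0.02,0,0,0.0007,0.5],[0,0,0.04,0,0,0,0.5],[0,0,0.04,0,0,0,0.5],[0,0,0.03,0,0,0,0.5],[0,0,0.02,0,0,0,0.5],[0,0,0.015,0,0,0,0.5],[0,0,0.01,0,0,0,0.5],[0,0,0.006,0,0,0,0.5],[0,0,0,0,0,0,0.5],[0,0,0,0,0,0,0.5],[0,0,0,0,0,0,0.5]]]'; python3 -c "
from h import *
go(.4582,.0167,.0352,-.446)"
```

```text
t: 21.95
eef_pos: [0.4585, 0.0167, 0.0405]
ee_rot: [-3.141, -0.001, -0.448]
force: [-0.4, -0.0, -0.6]
width: 0.0557
shift mm [-0.3  0.1  5.3] | units [-0.0006  0.0003  0.0107] rows>= 1.0
turn deg [-0.04 -0.04 -0.09] units [-0.0002 -0.0002 -0.0005] rows>= 1.0
```

```bash
python3 -m inch '[[[0,0,0.003,0,0,0,0.5],[0,0,0.003,0,0,0,0.5],[0,0,0.002,0,0,0,0.5],[0,0,0.002,0,0,0,0.5],[0,0,0,0,0,0,0.5],[0,0,0,0,0,0,0.5],[0,0,0,0,0,0,0.5]]]'; python3 -m inch '[[[0,0,0.001,0,0,0,0.5],[0,0,0,0,0,0,0.5],[0,0,0,0,0,0,0.5],[0,0,0,0,0,0,0.5]]]'
```

```text
t: 22.65
eef_pos: [0.4582, 0.0165, 0.0351]
ee_rot: [3.142, -0.0, -0.448]
force: [-1.5, 1.0, 2.7]
width: 0.0557
t: 23.05
eef_pos: [0.4582, 0.0165, 0.0351]
ee_rot: [3.142, -0.0, -0.448]
force: [-4.3, 1.3, 10.2]
width: 0.0558
```

```bash
python3 -m inch '[[[0,0,-0.001,0,0,0,0.5],[0,0,0,0,0,0,0.5],[0,0,0,0,0,0,0.38],[0,0,0,0,0,0,0.36],[0,0,0,0,0,0,0.34],[0,0,0,0,0,0,0.32],[0,0,0,0,0,0,0.2],[0,0,0,0,0,0,0],[0,0,0,0,0,0,0],[0,0,0,0,0,0,0],[0,0,0,0,0,0,0],[0,0,0,0,0,0,0]]]'
python3 -m inch '[[[0,0,-0.01,0,0,0,0],[0,0,-0.04,0,0,0,0],[0,0,-0.07,0,0,0,0],[0,0,-0.08,0,0,0,0],[0,0,-0.08,0,0,0,0],[0,0,-0.05,0,0,0,0],[0,0,0,0,0,0,0],[0,0,0,0,0,0,0]]]'
python3 - <<'E'
from h import *
ci=camera_info('wrist');im=grab_frame('wrist');cv2.imwrite('pics/k.png',im)
go(.4465,.192,.2,-.285)
print(get_state()['q'])
E
```

```text
t: 24.25
eef_pos: [0.4582, 0.0165, 0.0351]
ee_rot: [-3.142, -0.0, -0.448]
force: [-0.8, 0.6, 0.0]
width: 0.0875
t: 25.05
eef_pos: [0.4581, 0.0166, 0.2006]
ee_rot: [-3.14, -0.001, -0.448]
force: [-0.3, -0.5, -0.4]
width: 0.0875
shift mm [ -86.1 -153.4   -0.2] | units [-1.723e-01 -3.068e-01 -3.000e-04] rows>= 4.0
turn deg [-0.01  0.02 -9.34] units [-0.      0.0001 -0.0519] rows>= 2.0
[ 4.67669625e-01  1.54597959e-02 -4.84953742e-01 -4.65655253e-04
 -1.07055542e+00  6.55290407e-01]
```

View pics/k.png

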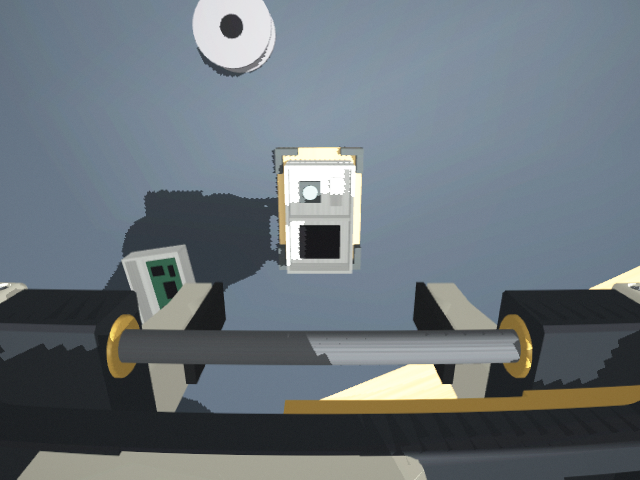

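```bash
python3 - <<'E'
from h import *
ci=camera_info('wrist')
P=[onz(ci,*p,.053)[:2] for p in [(284,163),(356,163),(353,272),(287,272)]];print(np.round(P,4),np.mean(P,0),np.linalg.norm(P[0]-P[1]),np.linalg.norm(P[0]-P[3]))
E
python3 -m inch '[[[-0.028,-0.051,0,0,0,0,0],[-0.029,-0.051,0,0,0,0,0],[-0.029,-0.051,0,0,0,0,0],[-0.029,-0.051,0,0,0,0,0],[-0.029,-0.051,0,0,0,0,0],[-0.028,-0.051,0,0,0,0,0],[0,0,0,0,0,-0.026,0],[0,0,0,0,0,-0.026,0],[0,0,0,0,0,0,0],[0,0,0,0,0,0,0],[0,0,0,0,0,0,0]]]'
python3 - <<'E'
from h import *
ci=camera_info('wrist');im=grab_frame('wrist');cv2.imwrite('pics/l.png',im)
m=tray(im,ci,265,130,380,280,.026)
go(.4465,.192,.008,-.285)
print(get_state()['q'])
E
```

```text
[[ 0.512   0.0204]
 [ 0.4873 -0.0309]
 [ 0.4036  0.0093]
 [ 0.4283  0.0605]] [0.45781656 0.01481445] 0.05693484697360384 0.09280928450716618
t: 26.2
eef_pos: [0.4467, 0.1913, 0.1996]
ee_rot: [3.141, 0.001, -0.287]
force: [0.1, 0.5, 1.3]
width: 0.0876
(array([318., 209.]), array([448. , 191.3]), array([57.4, 94.5]), -0.297)
shift mm [ -0.4  -0.6 191.7] | units [-0.0008 -0.0012  0.3835] rows>= 4.0
turn deg [ 0.03  0.02 -0.07] units [ 0.0002  0.0001 -0.0004] rows>= 1.0
[ 8.10247353e-01  6.57508439e-02 -4.31924486e-01 -5.87743917e-05
 -1.07374787e+00  4.74358024e-01]
```

View pics/l.png

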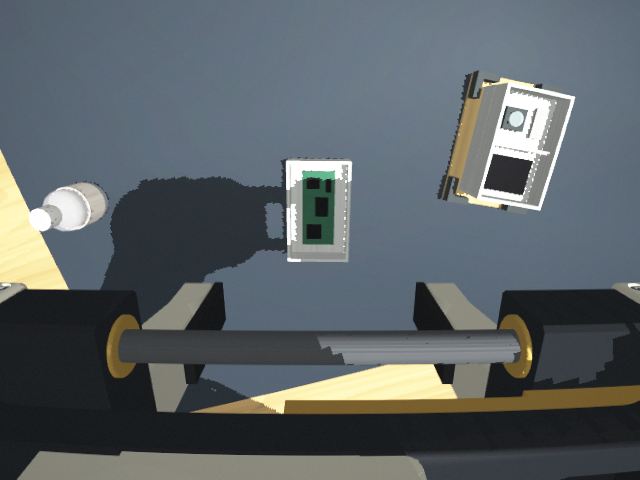

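```bash
python3 -m inch '[[[0.002,-0.0005,0.05,0,0,0.002,0],[0,0,0.07,0,0,0,0],[0,0,0.07,0,0,0,0],[0,0,0.06,0,0,0,0],[0,0,0.05,0,0,0,0],[0,0,0.03,0,0,0,0],[0,0,0.03,0,0,0,0],[0,0,0.015,0,0,0,0],[0,0,0.008,0,0,0,0],[0,0,0,0,0,0,0],[0,0,0,0,0,0,0]]]'
python3 -m inch '[[[0,0,0,0,0,0,0.2],[0,0,0,0,0,0,0.3],[0,0,0,0,0,0,0.4],[0,0,0,0,0,0,0.5],[0,0,0,0,0,0,0.5],[0,0,0,0,0,0,0.5],[0,0,0,0,0,0,0.5],[0,0,0,0,0,0,0.5]]]' 20
```

```text
t: 27.35
eef_pos: [0.4483, 0.1919, 0.0091]
ee_rot: [-3.141, -0.0, -0.291]
force: [-0.6, -0.7, 0.8]
width: 0.0875
t: 28.15
eef_pos: [0.448, 0.1917, 0.0087]
ee_rot: [-3.141, -0.0, -0.291]
force: [-0.6, -0.2, 4.1]
width: 0.0553
```

```bash
python3 -m inch '[[[0,0,-0.01,0,0,0,0.5],[0,0,-0.02,0,0,0,0.5],[0,0,-0.04,0,0,0,0.5],[0,0,-0.05,0,0,0,0.5],[0,0,-0.05,0,0,0,0.5],[0,0,-0.05,0,0,0,0.5],[0,0,-0.05,0,0,0,0.5],[0,0,-0.015,0,0,0,0.5],[0,0,0,0,0,0,0.5]]]'
python3 -c "
from h import *
go(.4582,.0165,.15,-.448)"
```

```text
t: 29.05
eef_pos: [0.4483, 0.1921, 0.1524]
ee_rot: [-3.139, -0.001, -0.291]
force: [-0.0, 0.2, -1.8]
width: 0.0559
shift mm [ 59.8 165.4   2. ] | units [0.1196 0.3308 0.0041] rows>= 4.0
turn deg [-0.15 -0.06  9.01] units [-0.0008 -0.0003  0.0501] rows>= 2.0
```

Offset is 8.7 mm; target TCP z when nested = 0.049 + 0.0087 = 0.0577.

```bash
python3 -m inch '[[[0.01,0.027,0,0,0,0,0.5],[0.02,0.055,0,0,0,0,0.5],[0.02,0.056,0,0,0,0,0.5],[0.02,0.056,0,0,0,0,0.5],[0.02,0.055,0,0,0,0,0.5],[0.02,0.055,0,0,0,0,0.5],[0.01,0.027,0,0,0,0,0.5],[0,0,0,0,0,0.017,0.5],[0,0,0,0,0,0.017,0.5],[0,0,0,0,0,0.016,0.5],[0,0,0,0,0,0,0.5],[0,0,0,0,0,0,0.5],[0,0,0,0,0,0,0.5]]]'
python3 -c "
from h import *
cv2.imwrite('pics/n.png',grab_frame('wrist'))
go(.4582,.0165,.0577,-.448)"
```

```text
t: 30.35
eef_pos: [0.4576, 0.0156, 0.1505]
ee_rot: [3.141, 0.001, -0.447]
force: [1.0, 0.1, -1.1]
width: 0.056
shift mm [ 0.1 -1.  93. ] | units [ 0.0003 -0.0019  0.186 ] rows>= 2.0
turn deg [0.03 0.03 0.06] units [0.0002 0.0002 0.0004] rows>= 1.0
```

View pics/n.png

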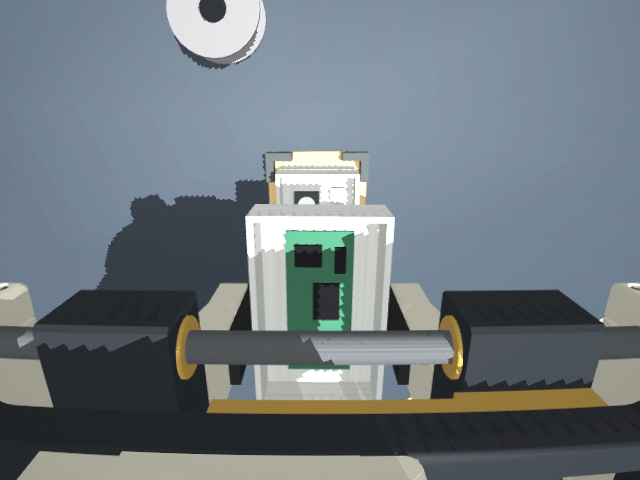

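```bash
python3 -m inch '[[[0.0005,-0.0015,0.02,0,0,0,0.5],[0,0,0.04,0,0,0,0.5],[0,0,0.04,0,0,0,0.5],[0,0,0.03,0,0,0,0.5],[0,0,0.02,0,0,0,0.5],[0,0,0.015,0,0,0,0.5],[0,0,0.008,0,0,0,0.5],[0,0,0.004,0,0,0,0.5],[0,0,0,0,0,0,0.5],[0,0,0,0,0,0,0.5],[0,0,0,0,0,0,0.5]]]'; python3 -c "
from h import *
go(.4582,.0165,.0577,-.448)"
```

```text
t: 31.5
eef_pos: [0.4589, 0.0166, 0.063]
ee_rot: [-3.141, -0.001, -0.448]
force: [0.6, 0.7, -0.9]
width: 0.0557
shift mm [-0.5  0.4  5.3] | units [-0.0011  0.0008  0.0106] rows>= 1.0
turn deg [-0.04 -0.04  0.02] units [-0.0002 -0.0002  0.0001] rows>= 1.0
```

```bash
python3 -m inch '[[[-0.001,0,0.003,0,0,0,0.5],[0,0,0.003,0,0,0,0.5],[0,0,0.002,0,0,0,0.5],[0,0,0.001,0,0,0,0.5],[0,0,0,0,0,0,0.5],[0,0,0,0,0,0,0.5],[0,0,0,0,0,0,0.5]]]'; python3 -m inch '[[[0,0,0.001,0,0,0,0.5],[0,0,0,0,0,0,0.5],[0,0,0,0,0,0,0.5],[0,0,0,0,0,0,0.5]]]'
```

```text
t: 32.2
eef_pos: [0.4581, 0.0167, 0.0581]
ee_rot: [-3.142, -0.0, -0.448]
force: [-0.3, -0.5, -1.0]
width: 0.056
t: 32.6
eef_pos: [0.4582, 0.0167, 0.0577]
ee_rot: [-3.141, -0.0, -0.448]
force: [-0.9, 0.2, 0.5]
width: 0.0562
```

```bash
python3 -m inch '[[[0,0,0,0,0,0,0.38],[0,0,0,0,0,0,0.36],[0,0,0,0,0,0,0.34],[0,0,0,0,0,0,0.32],[0,0,0,0,0,0,0.2],[0,0,0,0,0,0,0],[0,0,0,0,0,0,0],[0,0,0,0,0,0,0],[0,0,0,0,0,0,0],[0,0,0,0,0,0,0]]]'
python3 -m inch '[[[0,0,-0.01,0,0,0,0],[0,0,-0.04,0,0,0,0],[0,0,-0.06,0,0,0,0],[0,0,-0.07,0,0,0,0],[0,0,-0.07,0,0,0,0],[0,0,-0.04,0,0,0,0],[0,0,0,0,0,0,0],[0,0,0,0,0,0,0]]]'
python3 - <<'E'
from h import *
ci=camera_info('wrist');im=grab_frame('wrist');cv2.imwrite('pics/o.png',im)
go(.616,-.2113,.2,.776)
print(get_state()['q'])
E
```

```text
t: 33.6
eef_pos: [0.4581, 0.0167, 0.0576]
ee_rot: [-3.142, -0.0, -0.448]
force: [0.4, -0.9, -0.7]
width: 0.0875
t: 34.4
eef_pos: [0.458, 0.0167, 0.203]
ee_rot: [-3.14, -0.001, -0.448]
force: [-0.8, 0.1, -0.6]
width: 0.0878
shift mm [241.5 136.8   2.1] | units [0.4829 0.2736 0.0042] rows>= 6.0
turn deg [-1.000e-02  3.000e-02 -7.013e+01] units [-1.000e-04  2.000e-04 -3.896e-01] rows>= 9.0
[ 4.68109688e-01  1.32338314e-02 -4.81239411e-01 -4.10150893e-04
 -1.07668870e+00  6.54957095e-01]
```

View pics/o.png

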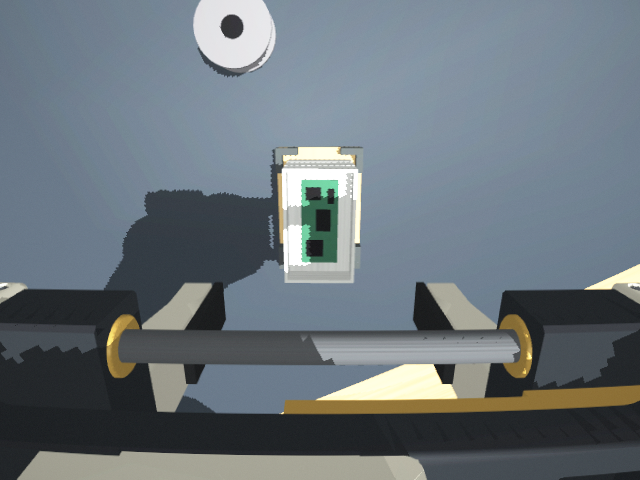

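```bash
python3 - <<'E'
from h import *
ci=camera_info('wrist')
P=[onz(ci,*p,.075)[:2] for p in [(283,168),(358,168),(354,283),(286,283)]];print(np.round(P,4),np.mean(P,0),np.linalg.norm(P[0]-P[1]),np.linalg.norm(P[0]-P[3]))
E
python3 -m inch '[[[0.06,0.034,0,0,0,0,0],[0.06,0.034,0,0,0,0,0],[0.06,0.034,0,0,0,0,0],[0.06,0.034,0,0,0,0,0],[0.06,0.034,0,0,0,0,0],[0.06,0.034,0,0,0,0,0],[0.06,0.034,0,0,0,0,0],[0.062,0.035,0.004,0,0,0,0]]]'
python3 -m inch '[[[0,0,0,0,0,-0.03,0],[0,0,0,0,0,-0.03,0],[0,0,0,0,0,-0.03,0],[0,0,0,0,0,-0.03,0],[0,0,0,0,0,-0.03,0],[0,0,0,0,0,-0.03,0],[0,0,0,0,0,-0.03,0],[0,0,0,0,0,-0.03,0],[0,0,0,0,0,-0.03,0],[0,0,0,0,0,-0.03,0],[0,0,0,0,0,-0.03,0],[0,0,0,0,0,-0.03,0],[0,0,0,0,0,-0.03,0],[0,0,0,0,0,0,0],[0,0,0,0,0,0,0]]]'
python3 - <<'E'
from h import *
ci=camera_info('wrist');im=grab_frame('wrist');cv2.imwrite('pics/p.png',im)
m=tray(im,ci,260,130,385,285,.008)
go(.616,-.2113,.015,.776)
print(get_state()['q'])
E
```

```text
[[ 0.5101  0.0204]
 [ 0.486  -0.0298]
 [ 0.4025  0.0108]
 [ 0.4265  0.0607]] [0.45626952 0.01551557] 0.05568870832559806 0.09281092023620559
t: 35.25
eef_pos: [0.6164, -0.2119, 0.199]
ee_rot: [3.141, 0.002, -0.448]
force: [-0.2, 0.7, 1.1]
width: 0.0874
t: 36.75
eef_pos: [0.6158, -0.2107, 0.1994]
ee_rot: [-3.14, 0.001, 0.775]
force: [0.3, -0.5, -0.1]
width: 0.0876
(array([323., 205.]), array([ 618.7, -213. ]), array([57.6, 93. ]), 0.775)
shift mm [ -0.3   0.7 184.7] | units [-0.0005  0.0014  0.3693] rows>= 4.0
turn deg [-0.06  0.05 -0.06] units [-0.0003  0.0003 -0.0004] rows>= 1.0
[-3.04835140e-02  3.37460023e-01 -8.18353815e-02 -1.03844060e-04
 -1.15289159e+00  2.37620695e+00]
```

View pics/p.png

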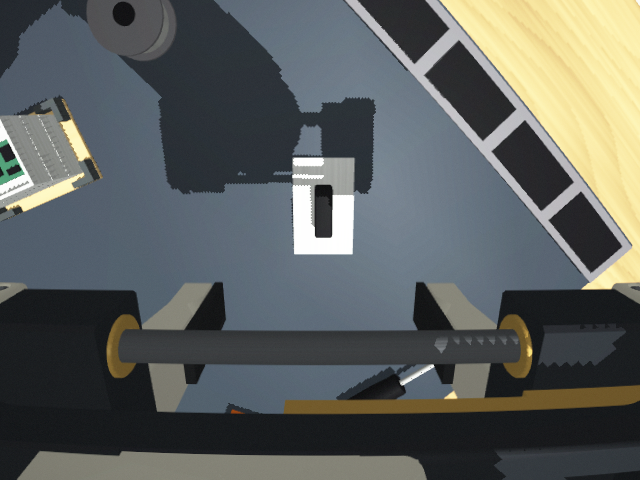

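```bash
python3 -c "
from h import *
go(.6187,-.213,.012,.775)"
```

```text
shift mm [  0.5   3.8 187.7] | units [0.0009 0.0076 0.3753] rows>= 4.0
turn deg [-0.06  0.05 -0.01] units [-0.0003  0.0003 -0.    ] rows>= 1.0
```

```bash
python3 -m inch '[[[0.001,0.0075,0.04,0,0,0,0],[0,0,0.07,0,0,0,0],[0,0,0.07,0,0,0,0],[0,0,0.06,0,0,0,0],[0,0,0.05,0,0,0,0],[0,0,0.03,0,0,0,0],[0,0,0.03,0,0,0,0],[0,0,0.015,0,0,0,0],[0,0,0.008,0,0,0,0],[0,0,0,0,0,0,0],[0,0,0,0,0,0,0]]]'
python3 -m inch '[[[0,0,0,0,0,0,0.3],[0,0,0,0,0,0,0.5],[0,0,0,0,0,0,0.65],[0,0,0,0,0,0,0.75],[0,0,0,0,0,0,0.85],[0,0,0,0,0,0,0.95],[0,0,0,0,0,0,0.95],[0,0,0,0,0,0,0.95],[0,0,0,0,0,0,0.95],[0,0,0,0,0,0,0.95]]]' 20
```

```text
t: 37.9
eef_pos: [0.6198, -0.2131, 0.015]
ee_rot: [3.14, -0.001, 0.778]
force: [-0.2, -1.1, -0.3]
width: 0.0875
t: 38.9
eef_pos: [0.6191, -0.213, 0.014]
ee_rot: [-3.141, 0.0, 0.777]
force: [-1.5, -0.0, 0.4]
width: 0.0157
```

```bash
python3 -m inch '[[[0,0,-0.01,0,0,0,0.95],[0,0,-0.02,0,0,0,0.95],[0,0,-0.04,0,0,0,0.95],[0,0,-0.06,0,0,0,0.95],[0,0,-0.06,0,0,0,0.95],[0,0,-0.06,0,0,0,0.95],[0,0,-0.04,0,0,0,0.95],[0,0,-0.02,0,0,0,0.95],[0,0,0,0,0,0,0.95],[0,0,0,0,0,0,0.95]]]'
python3 -c "
from h import *
go(.4575,.0165,.17,-.448)"
```

```text
t: 39.9
eef_pos: [0.6186, -0.2128, 0.1682]
ee_rot: [-3.14, 0.0, 0.777]
force: [0.5, 0.1, -1.9]
width: 0.0158
shift mm [  46.  -276.5   -1.5] | units [ 0.0919 -0.5529 -0.003 ] rows>= 6.0
turn deg [-4.00e-02  6.00e-02  7.02e+01] units [-2.0e-04  3.0e-04  3.9e-01] rows>= 9.0
```

```bash
python3 -m inch '[[[0.005,-0.03,0,0,0,0,0.95],[0.01,-0.061,0,0,0,0,0.95],[0.01,-0.061,0,0,0,0,0.95],[0.01,-0.061,0,0,0,0,0.95],[0.01,-0.062,0,0,0,0,0.95],[0.01,-0.062,0,0,0,0,0.95],[0.01,-0.062,0,0,0,0,0.95],[0.01,-0.062,0,0,0,0,0.95],[0.01,-0.061,0,0,0,0,0.95],[0.007,-0.031,0,0,0,0,0.95]]]'
python3 -m inch '[[[0,0,0,0,0,0.015,0.95],[0,0,0,0,0,0.03,0.95],[0,0,0,0,0,0.03,0.95],[0,0,0,0,0,0.03,0.95],[0,0,0,0,0,0.03,0.95],[0,0,0,0,0,0.03,0.95],[0,0,0,0,0,0.03,0.95],[0,0,0,0,0,0.03,0.95],[0,0,0,0,0,0.03,0.95],[0,0,0,0,0,0.03,0.95],[0,0,0,0,0,0.03,0.95],[0,0,0,0,0,0.03,0.95],[0,0,0,0,0,0.03,0.95],[0,0,0,0,0,0.015,0.95],[0,0,0,0,0,0,0.95],[0,0,0,0,0,0,0.95]]]'
python3 -c "
from h import *
cv2.imwrite('pics/q.png',grab_frame('wrist'));cv2.imwrite('pics/qs.png',grab_frame('side')[200:360,220:440].repeat(3,0).repeat(3,1))
go(.4578,.0165,.085,-.448)"
```

```text
t: 40.9
eef_pos: [0.4554, 0.0174, 0.168]
ee_rot: [-3.14, 0.002, 0.778]
force: [0.9, 0.1, -1.7]
width: 0.016
t: 42.5
eef_pos: [0.4573, 0.0163, 0.1684]
ee_rot: [3.141, 0.001, -0.446]
force: [-0.1, 0.5, -1.7]
width: 0.0158
shift mm [ 0.1 -0.3 83.7] | units [ 1.000e-04 -6.000e-04  1.674e-01] rows>= 2.0
turn deg [0.03 0.03 0.09] units [0.0002 0.0001 0.0005] rows>= 1.0
```

View pics/q.png

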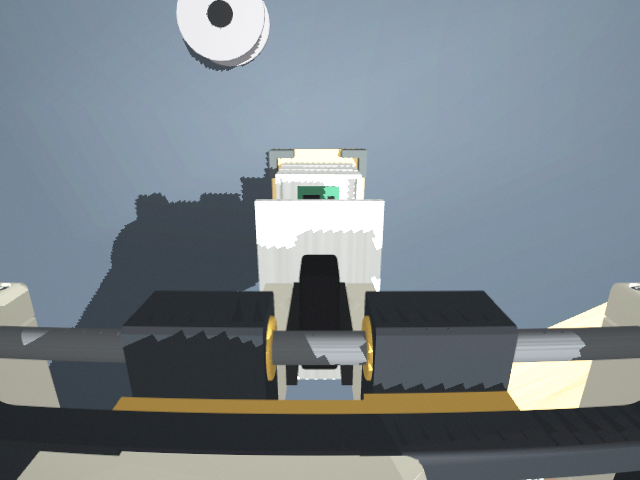

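View pics/qs.png

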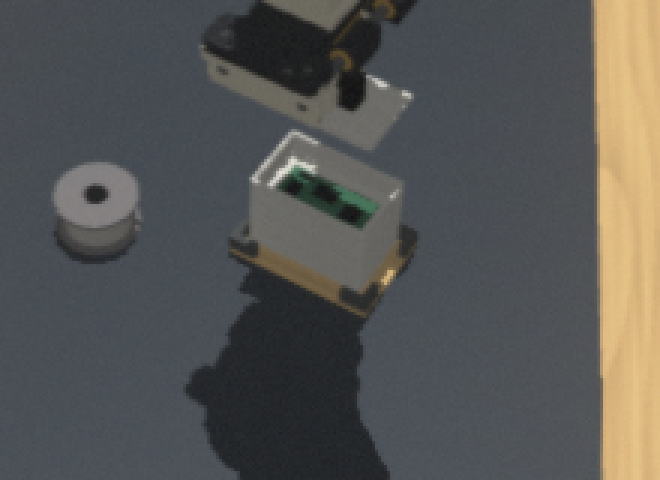

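```bash
python3 - <<'E'
from h import *
ci=camera_info('wrist');s=get_state();R=Ro.from_euler('xyz',s['ee_rot'])
for p in [(256,201),(384,201)]:
    X=onz(ci,*p,.1624); print((R.inv().apply(X-s['eef_pos'])*1e3).round(1))
E
python3 -m inch '[[[0,-0.0005,0.02,0,0,0,0.95],[0,0,0.04,0,0,0,0.95],[0,0,0.04,0,0,0,0.95],[0,0,0.025,0,0,0,0.95],[0,0,0.015,0,0,0,0.95],[0,0,0.008,0,0,0,0.95],[0,0,0,0,0,0,0.95],[0,0,0,0,0,0,0.95],[0,0,0,0,0,0,0.95]]]'; python3 -c "
from h import *
go(.4578,.0165,.085,-.448)"
```

```text
[ 46.  -27.1   6.3]
[46.  28.9  6.3]
t: 43.5
eef_pos: [0.4586, 0.0167, 0.0956]
ee_rot: [-3.141, -0.001, -0.448]
force: [-0.2, 1.4, -2.1]
width: 0.0161
shift mm [-0.6  0.5 10.6] | units [-0.0013  0.001   0.0212] rows>= 1.0
turn deg [-0.05 -0.05  0.02] units [-0.0003 -0.0003  0.0001] rows>= 1.0
```

```bash
python3 -m inch '[[[-0.001,0,0.006,0,0,0,0.95],[0,0,0.005,0,0,0,0.95],[0,0,0.004,0,0,0,0.95],[0,0,0.003,0,0,0,0.95],[0,0,0.001,0,0,0,0.95],[0,0,0,0,0,0,0.95],[0,0,0,0,0,0,0.95],[0,0,0,0,0,0,0.95]]]'; python3 -m inch '[[[0,0,0.0015,0,0,0,0.95],[0,0,0,0,0,0,0.95],[0,0,0,0,0,0,0.95],[0,0,0,0,0,0,0.95]]]'
```

```text
t: 44.3
eef_pos: [0.4578, 0.0168, 0.0856]
ee_rot: [-3.142, -0.0, -0.448]
force: [-0.2, -0.3, -0.8]
width: 0.0158
t: 44.7
eef_pos: [0.4578, 0.0168, 0.0849]
ee_rot: [-3.141, -0.0, -0.448]
force: [-0.3, 1.2, 1.4]
width: 0.0158
```

```bash
python3 -m inch '[[[0,0,0,0,0,0,0.8],[0,0,0,0,0,0,0.78],[0,0,0,0,0,0,0.75],[0,0,0,0,0,0,0.7],[0,0,0,0,0,0,0.6],[0,0,0,0,0,0,0.4],[0,0,0,0,0,0,0.4],[0,0,0,0,0,0,0.4]]]'
python3 -m inch '[[[0,0,-0.01,0,0,0,0.4],[0,0,-0.04,0,0,0,0.4],[0,0,-0.06,0,0,0,0.4],[0,0,-0.07,0,0,0,0.4],[0,0,-0.06,0,0,0,0.4],[0,0,-0.04,0,0,0,0.4],[0,0,0,0,0,0,0.4],[0,0,0,0,0,0,0.4],[0,0,0,0,0,0,0.4]]]'
python3 - <<'E'
from h import *
cv2.imwrite('pics/r.png',grab_frame('wrist'));cv2.imwrite('pics/rs.png',cv2.resize(grab_frame('side')[140:380,200:450],None,fx=3,fy=3)[:600])
E
```

```text
t: 45.5
eef_pos: [0.4577, 0.0167, 0.0848]
ee_rot: [3.142, 0.0, -0.448]
force: [0.9, 0.3, 0.3]
width: 0.0506
t: 46.4
eef_pos: [0.4571, 0.0166, 0.2241]
ee_rot: [3.141, 0.001, -0.448]
force: [1.0, -0.1, 0.2]
width: 0.0525
```

View pics/r.png

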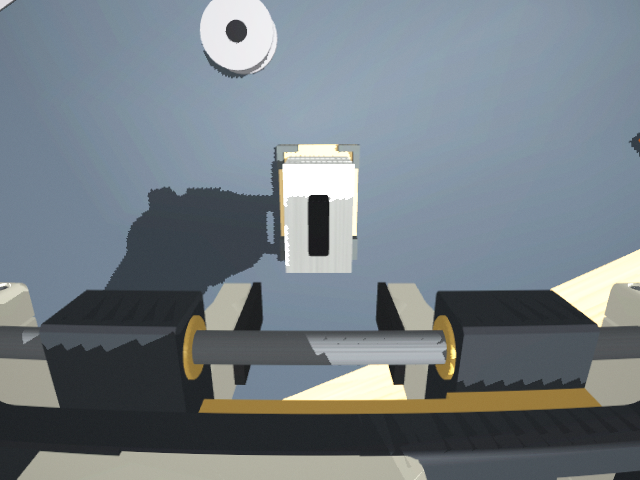

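View pics/rs.png

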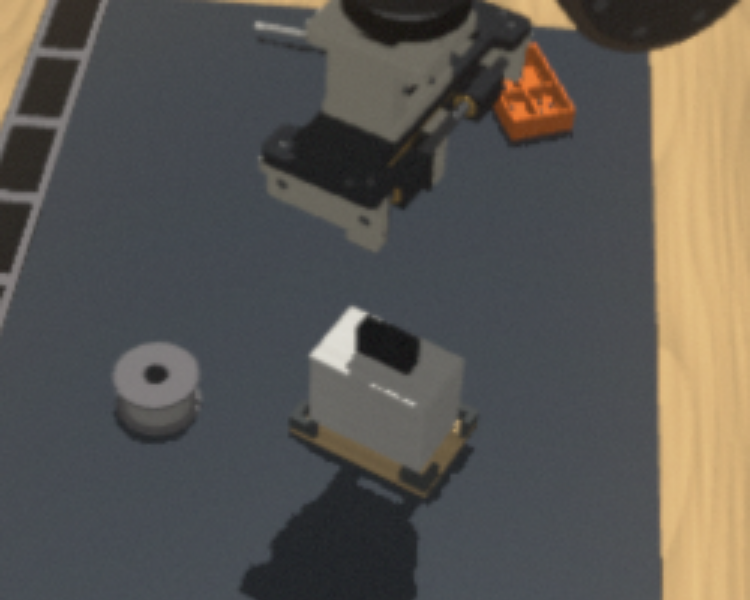

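```bash
python3 - <<'E'
from h import *
ci=camera_info('wrist')
P=[onz(ci,*p,.079)[:2] for p in [(282,164),(356,164),(352,272),(285,272)]];print(np.round(P,4),np.mean(P,0),np.linalg.norm(P[0]-P[1]),np.linalg.norm(P[3]-P[2]),np.linalg.norm(P[0]-P[3]))
print(np.abs(get_state()['qd']).max())
from station import job_done
print(job_done())
E
```

```text
[[ 0.5114  0.0219]
 [ 0.4862 -0.0305]
 [ 0.4041  0.0099]
 [ 0.429   0.0615]] [0.45767934 0.01569126] 0.05820261680061224 0.05735947241384367 0.09148471589399704
0.003709621018055597
the job is handed in; nothing more can be done
None
```

The stack is in the dock in the required order: four-compartment tray, two-compartment tray, undivided tray with the circuit board, then the lid. I handed the job in at about 46.5 s of the 120 s allowed; it reported no verdict.

- **Nesting depth:** each piece was lowered until it touched and then let go. Taking each piece's grip height into account, the tool stopped within about 0.2 mm of the nested height for all four.
- **Lining up:** in the last wrist picture the lid measures about 91.5 × 58 mm at its nested height, against the true 92 × 56. Its centre is at (0.4577, 0.0157) and the dock's is at (0.4577, 0.0164), so it is off by about 1 mm. The trays measured within about 2 mm of the dock centre, and the lid is square with the dock.
- **Level:** the side view shows the stack upright and flush.
- **Hand-in:** the gripper was open and well clear of the stack, with the arm still.
- **Reel, screwdriver and bottle:** nothing was done near them and I saw no contact. I did not measure their positions again at the end.
- **Disagreements:** when I set the two-compartment tray down I pressed a little far, to about 10 N, and backed off before letting go. The automatic mask for the four-compartment tray in the dock also picked up the dock plate (110 × 75 mm), so I used hand-picked corners there, which agreed.

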